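Clear the pump stand and snap the retaining clip onto the sprung fitting

TASK

On the pump test stand, first sweep both green offcuts off the deck into the black scrap bin beside it. Then, keeping the orange spring clip flat on the deck all the time (slide and push it, never lift it), push it open side first onto the groove at the foot of the fitting until it snaps fully home. The fitting stands on a soft spring and backs away as you push: follow it until the clip snaps on, but do not drive it to the end of its slot, let it come back to rest, and leave the little amber jar and the spare brass fitting where they stand.

Things in the scene. Friction and masses are not known exactly. Their poses are not given: they have to be found in the camera images.
- deck: Pump test stand: fixed aluminium block 280 (its x) x 180 (y) x 50 mm high with a flat level top, the deck. Origin at the centre of its underside, on the table. +x points to the fitting's end, z up; it is turned about z by up to 0.5 rad. A black slot marked round the fitting is flush: things slide over it.
- groove (a point): On the fitting's axis at deck height (50 mm above the table); moves with the fitting. The fitting is an upright brass stub, at rest 80 mm from the deck's centre along the deck's +x, at y = 0. Its groove, from the deck up to 11 mm above it, is 24 mm in diameter; the 8 mm thick clip goes in there, from the side.
- collar (a point): Top of the fitting's collar, on its axis. The collar, 36 mm in diameter, 11 to 17 mm above the deck, keeps the clip from being put on from above. Above it a stub up to 28 mm in diameter ends 46 mm above the deck.
- fitting (a joint): Travel of the fitting along the deck's +x, in m: 0 at rest, end stop 0.030. A spring of 700 N/m (7 N per 10 mm) pushes it back; it gives in no other direction. Pressing the clip on takes 12 to 16 N, so it first backs away some 17 to 23 mm; then the clip snaps on and the push force drops sharply.
- clip: Loose smooth spring clip, 70 g, flat on the deck on the robot's half, up to 0.4 rad askew and 20 mm off the deck's centre line. Origin: centre of its seat (the fitting's axis when home), on the underside; +x out of its open mouth, z up. Orange bridge: x -34 to -12.3, y -26 to 26 mm, 8 mm thick; its inner face stops on the groove when home.
- tab (a point): Middle of the clip's flat upright rear face, on the underside, 34 mm behind the seat centre. The face is 52 mm wide; it belongs to the orange push tab, 8 mm thick (clip x -34 to -26), 25.5 mm high, y -26 to 26 mm: push here.
- mouth (a point): Midway between the clip's bumps, on the underside, 9.75 mm ahead of the seat centre. Two sprung polished steel arms, 8 mm thick, run forward at y = +-17.5 mm, have inward bumps 10 mm in diameter at y = +-12.7 mm (gap 15 mm) and flared tips 27 mm ahead of the seat centre, y = +-25 mm. The bumps spread past the groove and close beyond it.
- offcut_a: Green plastic offcut, 26 x 24 x 22 mm, 20 g, loose on the deck between clip and fitting. Origin at the centre of its underside.
- offcut_b: Green plastic offcut, 24 x 26 x 21 mm, 20 g, loose on the deck between clip and fitting. Origin at the centre of its underside.
- bin: Black open scrap bin, fixed, 140 x 140 mm, 42 mm high (8 mm lower than the deck), walls 4 mm. It stands 3 mm beside one long side of the deck (left or right varies), its centre 163 mm from the deck's centre line and 30 mm along the deck's +x. Origin at the centre of its underside; axes parallel to the deck's.
- tray: Blue open parts tray of the bin's size, fixed, with fittings in it, on the other side of the deck. Not for the offcuts. Origin at the centre of its underside.
- spare: Spare brass fitting, 28 mm in diameter, 34 mm high, standing loose near a far corner of the deck. Leave it alone. Origin at the centre of its underside.
- jar: Small amber glass jar, 38 mm in diameter, 45 mm high, standing loose near a far corner of the deck. Leave it alone. Origin at the centre of its underside.
There are look-alikes about, which are no part of the job. There is more than one size of the bin; the one meant has the size given above. What is shaped like the clip but pink is not meant.

How it is judged:
By the outcome, as a careful person would: the job done as asked, in the order asked, and still so for the second after the job is handed in, with the robot touching nothing.
It also fails if it takes over 70 s, if anything falls off the work surface, if the arm or the gripper's body presses on something with over 40 N, if the wrist force passes 120 N, or if a joint passes its speed limit or range.

ROBOT

A 7-joint arm with a two-finger parallel gripper is mounted at the origin on the work surface. World frame = base frame: x ahead of the robot, y to its left, z up, the work surface at z = 0. Lengths are in m, angles in rad, forces in N, time in s.
With the tool pointing down it reaches from about 0.425 to 0.95 m from the base axis. Payload 4.7 kg.
Tool frame: the origin (TCP) lies on the centre line of the jaws, within the pads' length; the fingertips stand 8 mm ahead of it and the grasp point (between the pads) lies 11 mm behind it; x points along the fingers, z is the direction in which the jaws open and shut, and the axes are right-handed (so a half turn about x gives the same grasp; the last joint's range is limited). The gripper opens to 85 mm and grips with 20 to 120 N. Pads are 22 mm wide; open, the fingers measure 114 mm over their backs; the gripper's body (76 mm by 85 mm) begins 54 mm behind the grasp point. The pads swing forward as they close: fully open they stand 13 mm farther back than shut.
Start: joints at [-0.029, 0.469, -0.049, 1.532, 0.024, 1.141, -0.082], TCP at [0.675, 0, 0.239] pointing down, gripper open.
Joint ranges: [-2.59, 2.59], [-0.33, 1.99], [-1.39, 1.29], [0.1, 2.45], [-1.04, 4.18], [0.21, 1.99], [-2.66, 2.66]. Speed limits (rad/s): [2.57, 2.57, 3.14, 3.14, 3.14, 3.14, 3.14].

INTERFACE

Orientations are given as a rotation vector (axis times angle).
In Python, from workcell import env gives the robot as it stands.
- The arm moves only by the tool step_arm, never from a script. Its argument "increments" is a list that holds one entry, the list of rows, each a list of 4 numbers: the shift along the tool's x, y, z in units of 30 mm (1.0 is 30 mm), then the turn about the tool's x in units of 10 degrees (1.0 is 10 degrees). A call has 1 to 12 rows; each row shifts and turns the commanded pose from where the row before left it, along the tool's axes as they then stand; what a row does not reach is not made up. A row lasts 1/8 s, in which the tool goes at most 62.5 mm and 10.7 degrees, less where a joint would pass 70% of its speed; a pose out of reach is approached as far as the arm can. A call is refused whole if a number of a shift passes 1 or a number of a turn 1, either way. A call with a gripper value outside its range is refused whole. "gripper" is the finger opening in mm, from 0 to 85.4, set as the call begins (left out, the last holds). The fingers move at their own pace and stop on an object; "force" is the grip in N (left out, the last holds). Time passes only in rows, so rows that do not move let the fingers close. It gives the time, the measured TCP pose, the force and the opening at its end, in the units of the state.
- env.get_state(): the state, without advancing time (a new reading comes with each control period).
- env.get_image(name): name is "scene" or "side" or "wrist"; returns the picture (420x560x3 uint8, red, green, blue); there is no depth.
- env.calibration(name): a dict with "fx", "fy", "cx", "cy" (pixels), "k1" (the pictures are not rectified: a ray, as slopes to the right and down, at radius r is drawn at 1 + k1 r^2 times it, then the intrinsics apply), "R" (3x3) and "t" (3): a world point X has camera coordinates R X + t; the wrist camera has in their place "hand_eye" (4x4, takes a point from camera to tool coordinates, whose origin is the TCP and whose axes are the tool frame's). Camera axes: x right, y down, z forward; pixel columns grow to the right and rows downward; lengths in m; the calibration is good to about 2 mm. A picture is of the moment at which its call begins: read the wrist's pose just before it. calibration takes no time and is no camera call.
- env.sign_off(): hands the job in, once; it reports no verdict.
Trained networks look in the newest picture that a camera, given by its name, has taken for a name from the list of things; names that differ only in an ending like _2 or _b are one class to them, and where a whole thing is asked for, a point or a joint stands for the part that bears it (a point fixed in the world has none). Each returns a list of dicts, best first, with "confidence" (0 to 1); they miss things now and then, are a little off and sometimes report something else, mostly with a low value. They report only what shows in the picture. A call takes as long as a camera call. They do not tell look-alikes from the thing itself.
- env.trace(thing, camera): "mask" (420x560 bool, what is visible of it).
- env.mark_of(thing, camera): "xyz" ([x, y, z] in m, in world coordinates, good to about 4 mm: a listed point, or the origin of a listed thing).
The state is a dict: "time": time; "joint_pos": joint angles; "qd": joint speeds; "joint_torque": joint torques, N m; "position": TCP position; "tcp_rot": TCP orientation; "wrist_force": force on the tool from outside, world axes, zero at the start; "wrist_torque": the same for the moment, N m; "gripper_width": finger opening in m.
Only numpy, scipy, OpenCV 4.12 (cv2) and the standard library are available. Lean on these libraries where they do the work, as an engineer would, in place of code of your own. Each camera call takes 0.05 s, during which the arm holds its last target.

## Working session

There is one attempt and no reset: what is moved stays moved. The work goes in short steps, Python scripts to look and compute and a tool call to move; the robot and the scene stay as the last step left them, time stands still between calls to the robot, and variables do not carry over. Pictures are saved under pics/ and viewed, and the job is handed in when it is done.

Besides the shell and the picture viewer there is one more tool, called after ">>>" by a JSON object that holds its "fn" and its "kwargs". step_arm: Moves the arm, as the interface text tells. Its arguments: {"type":"object","properties":{"increments":{"type":"array"},"gripper":{"type":"number"},"force":{"type":"number"}},"required":["increments"]}

```bash
mkdir -p pics; ls
python3 - <<'E'
from workcell import env
import cv2,json
s=env.get_state(); print(s)
for n in ["scene","side","wrist"]:
    im=env.get_image(n); cv2.imwrite(f"pics/{n}0.png",im[:,:,::-1])
    print(n,env.calibration(n))
E
```

```text
pics
{'time': 0.0, 'joint_pos': array([-0.02891072,  0.46949222, -0.04858297,  1.5336865 ,  0.02407259,
        1.14101163, -0.08229816]), 'qd': array([ 0.00080885, -0.00178887,  0.00013668, -0.00079909, -0.00027404,
       -0.00030926, -0.00167674]), 'joint_torque': array([ 1.18357209e-03, -5.10321057e+01, -4.63755790e-02, -2.37716943e+01,
        1.05899444e-02,  7.35067850e-03,  1.56414734e-05]), 'position': array([6.74429951e-01, 1.84873261e-05, 2.38230274e-01]), 'tcp_rot': array([-6.01769262e-05,  1.57280889e+00, -2.57744528e-05]), 'wrist_force': array([-0.00432982, -0.00481684, -0.50250793]), 'wrist_torque': array([0.01154718, 0.0438724 , 0.01241674]), 'gripper_width': 0.08532749820295994}
scene {'fx': 395.7796397497448, 'fy': 395.7796397497448, 'cx': 283.9007090141996, 'cy': 212.3723413143853, 'k1': -0.014235519098570397, 'R': array([[ 0.80423857,  0.59416013,  0.01319299],
       [ 0.5034895 , -0.66937933, -0.54628714],
       [-0.31575092,  0.44598772, -0.83749407]]), 't': array([-0.50031092, -0.21958642,  1.07417498])}
side {'fx': 445.2494938514059, 'fy': 445.2494938514059, 'cx': 283.1691467459788, 'cy': 209.20523484006222, 'k1': 0.025913862874396613, 'R': array([[ 9.96196271e-01, -8.71342604e-02, -7.81566143e-04],
       [-4.64973035e-02, -5.23970070e-01, -8.50466558e-01],
       [ 7.36952572e-02,  8.47267954e-01, -5.26028538e-01]]), 't': array([-0.56811752,  0.11471245,  0.90693137])}
wrist {'fx': 356.6279017375145, 'fy': 356.6279017375145, 'cx': 275.4393552114715, 'cy': 206.15393657570635, 'k1': -0.07829404336864562, 'hand_eye': array([[ 1.11608755e-04, -2.99199722e-01,  9.54190502e-01,
        -1.34338663e-01],
       [ 4.85589806e-04, -9.54190379e-01, -2.99199741e-01,
         7.71759798e-02],
       [ 9.99999876e-01,  4.96738491e-04,  3.87923344e-05,
        -7.38448887e-05],
       [ 0.00000000e+00,  0.00000000e+00,  0.00000000e+00,
         1.00000000e+00]])}
```

View pics/scene0.png

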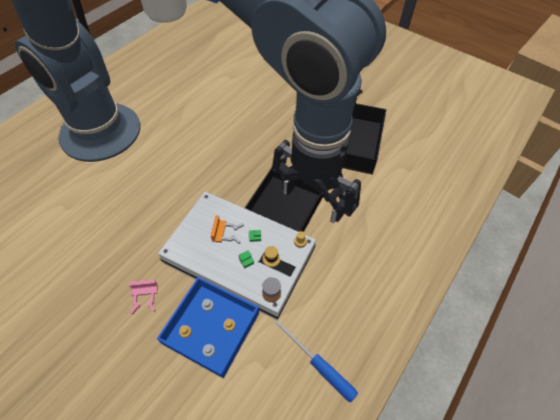

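View pics/side0.png

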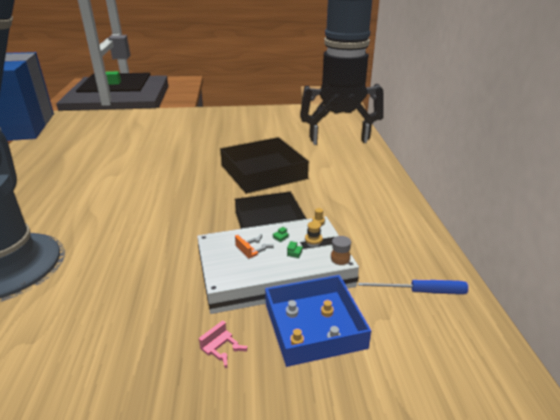

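View pics/wrist0.png

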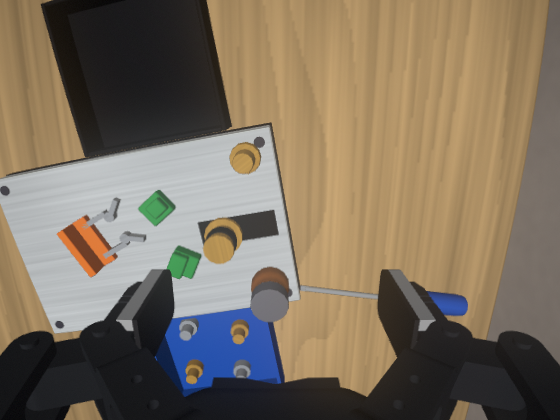

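The wrist picture shows the deck (corner holes near (5,190), (60,325), (260,142)). The orange clip is at (87,245), the green offcuts at (156,208) and (183,262), and the fitting at (222,240). The spare is at (245,158), the jar at (270,293), and the black bin touching the deck at (140,75).

Look-alikes in the scene view: the pink clip (143,293), the second black box (365,140) standing away from the deck, the blue tray (210,325), and the fittings lying in the tray. By the description I want the orange clip on the deck and the bin beside the deck.

```bash
cat > h.py <<'E'
import numpy as np,cv2
from scipy.spatial.transform import Rotation as Rt
from workcell import env
def cam(name,s=None):
    c=env.calibration(name)
    if 'R' in c: R,t=np.array(c['R']),np.array(c['t'])
    else:
        H=np.array(c['hand_eye']); T=np.eye(4); T[:3,:3]=Rt.from_rotvec(s['tcp_rot']).as_matrix(); T[:3,3]=s['position']
        M=np.linalg.inv(T@H); R,t=M[:3,:3],M[:3,3]
    return c,R,t
def proj(C,X):
    c,R,t=C; p=np.atleast_2d(X)@R.T+t; q=p[:,:2]/p[:,2:]; q=q*(1+c['k1']*(q**2).sum(1,keepdims=True))
    return q*[c['fx'],c['fy']]+[c['cx'],c['cy']]
def back(C,uv,z):
    c,R,t=C; d=(np.atleast_2d(uv)-[c['cx'],c['cy']])/[c['fx'],c['fy']]; q=d.copy()
    for _ in range(20): q=d/(1+c['k1']*(q**2).sum(1,keepdims=True))
    r=np.c_[q,np.ones(len(q))]@R; o=-R.T@t
    return o+r*((z-o[2])/r[:,2])[:,None]
E
python3 - <<'E'
from h import *
s=env.get_state();im=env.get_image("wrist");C=cam("wrist",s)
for th in ["deck","groove","clip","tab","mouth","offcut_a","bin","spare","jar","tray","collar"]:
    print(th,[(np.round(m['xyz'],4),round(m['confidence'],2)) for m in env.mark_of(th,"wrist")][:4])
print(back(C,[(5,190),(60,325),(260,142),(270,125)],0.05))
cv2.imwrite("pics/crop1.png",cv2.resize(im[110:340,0:310,::-1],None,fx=2.5,fy=2.5,interpolation=cv2.INTER_CUBIC))
E
```

```text
deck [(array([ 5.439e-01, -6.570e-02, -5.000e-04]), 0.9)]
groove [(array([ 0.6267, -0.0519,  0.0517]), 0.59)]
clip [(array([ 0.5149, -0.0474,  0.051 ]), 0.58)]
tab [(array([ 0.4815, -0.069 ,  0.0499]), 0.73), (array([5.490e-01, 1.049e-01, 1.000e-04]), 0.69), (array([ 0.5881, -0.0794,  0.0504]), 0.51)]
mouth [(array([ 0.5198, -0.0406,  0.0508]), 0.84)]
offcut_a [(array([ 0.56  , -0.0197,  0.0479]), 0.92), (array([ 0.5863, -0.0819,  0.05  ]), 0.67), (array([ 0.6262, -0.0499,  0.0496]), 0.19)]
bin [(array([ 5.491e-01,  1.030e-01, -2.000e-04]), 0.67)]
spare [(array([0.6473, 0.0236, 0.0479]), 0.95), (array([ 0.6268, -0.051 ,  0.0688]), 0.71)]
jar [(array([ 0.6674, -0.1039,  0.0488]), 0.8)]
tray [(array([ 0.6049, -0.2136,  0.001 ]), 0.84)]
collar [(array([ 0.6246, -0.0515,  0.0671]), 0.73)]
[[ 0.40777321 -0.007649    0.05      ]
 [ 0.43497997 -0.16267195  0.05      ]
 [ 0.66031736  0.03645796  0.05      ]
 [ 0.6693765   0.05153409  0.05      ]]
```

View pics/crop1.png

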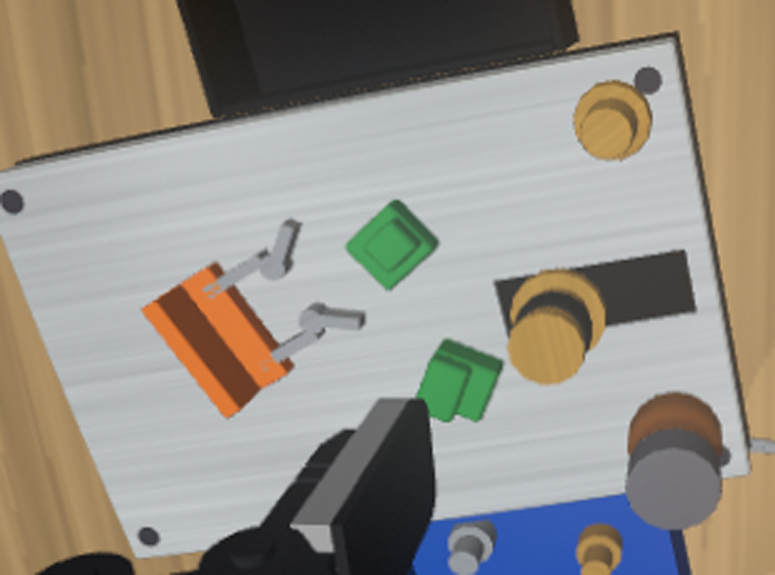

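```bash
cat >> h.py <<'E'
from scipy.optimize import least_squares
def rot(a): return np.array([[np.cos(a),-np.sin(a)],[np.sin(a),np.cos(a)]])
def fit(C,uv,P,x0):
    P=np.array(P,float); uv=np.array(uv,float)
    f=lambda p:(proj(C,np.c_[P[:,:2]@rot(p[2]).T+p[:2],P[:,2]])-uv).ravel()
    r=least_squares(f,x0,loss='soft_l1'); return r.x,f(r.x).reshape(-1,2)
E
python3 - <<'E'
from h import *
s=env.get_state();C=cam("wrist",s)
cr=lambda *p: np.array(p)/2.5+[0,110]
d,e=fit(C,cr((678,33),(748,472),(137,556),(12,201),(149,537),(647,80)),
  [(.14,.09,.05),(.14,-.09,.05),(-.14,-.09,.05),(-.128,.078,.05),(-.128,-.078,.05),(.128,.078,.05)],[.544,-.066,.17])
print("deck",d,e.round(1).tolist())
b=lambda *u: None
c,e=fit(C,cr((143,310),(230,417),(220,262),(293,368),(274,265),(315,318)),
 [(-.034,.026,.0755),(-.034,-.026,.0755),(-.0123,.026,.058),(-.0123,-.026,.058),(.00975,.0127,.058),(.00975,-.0127,.058)],[.515,-.05,.6])
print("clip",c,e.round(1).tolist())
todeck=lambda X:(np.atleast_2d(X)[:,:2]-d[:2])@rot(d[2])
print("clip in deck",todeck(c[:2]),np.degrees(c[2]-d[2]))
print("tips",todeck(np.array([[.027,.025],[.027,-.025]])@rot(c[2]).T+c[:2]))
print("offA top-ish corners",todeck(back(C,cr((346,245),(395,200),(438,241),(390,290)),.06)))
print("offB bottom",todeck(back(C,cr((503,358),(474,422),(447,340),(417,395)),.06)))
print("fit",todeck(back(C,cr((556,318)),.067)),"spare",todeck(back(C,cr((612,121)),.06)))
print("bin near corners",todeck(back(C,[(87,157),(230,127),(43,4),(205,-5)],.042)))
S=cam("scene")
print("deck yaw deg",np.degrees(d[2]))
E
```

```text
deck [ 0.54780924 -0.06184135  0.17704336] [[-1.5, 2.0], [1.6, 0.3], [-0.5, 1.4], [0.1, -0.5], [0.2, -1.1], [0.2, -1.2]]
clip [ 0.51541905 -0.04732669  0.5359043 ] [[0.3, -1.1], [0.5, -0.3], [-3.9, 0.7], [-0.1, 1.1], [0.3, -0.2], [0.0, -0.0]]
clip in deck [[-0.02932758  0.01999234]] 20.56121759205669
tips [[-0.01282774  0.0528824 ]
 [ 0.00473266  0.00606752]]
offA top-ish corners [[0.00596965 0.03841046]
 [0.0290676  0.05189105]
 [0.04074198 0.03379991]
 [0.01752947 0.01817816]]
offB bottom [[ 0.0533417  -0.01660037]
 [ 0.03514314 -0.04174984]
 [ 0.03375842 -0.00551578]
 [ 0.01578177 -0.02634927]]
fit [[ 0.0789229  -0.00123165]] spare [[0.11339219 0.06613598]]
bin near corners [[-0.03749135  0.09233247]
 [ 0.10372395  0.0942291 ]
 [-0.03681882  0.23100785]
 [ 0.10558187  0.20674453]]
deck yaw deg 10.14383707472962
```

Layout in the deck frame (mm): A is at (23,36), B at (35,-23), and the clip at (-29,20), 20.6° askew. The bin by the deck measures about 140 mm wide, so it is the right one. First I'll turn the tool so the jaws close along deck y and move above A.

>>> {"fn": "step_arm", "kwargs": {"increments": [[[0,0,0,1],[0,0,0,1],[0,0,0,1],[0,0,0,1],[0,0,0,1],[0,0,0,1],[0,0,0,1],[0.5,0,0,1],[0.5,-0.95,-0.06,0],[0.5,-0.95,-0.06,0],[0.5,-0.95,-0.06,0],[0,-0.9,-0.06,0]]], "gripper": 60}}

```text
time: 2.25
position: [0.5612, -0.0124, 0.1782]
tcp_rot: [1.079, 1.288, -1.081]
wrist_force: [0.8, -0.5, 0.4]
gripper_width: 0.0601
```

```bash
cat >> h.py <<'E'
D=np.array([0.54780924,-0.06184135,0.17704336])
def todeck(X): return (np.atleast_2d(X)[:,:2]-D[:2])@rot(D[2])
def tool(s):
    M=Rt.from_rotvec(s['tcp_rot']).as_matrix()
    print("t",round(s['time'],2),"deck mm",(todeck(s['position'])[0]*1e3).round(1),"z",round(s['position'][2]*1e3,1),"zaxis rel -deckY deg",round(np.degrees(np.arctan2(M[1,2],M[0,2])-D[2]+np.pi/2),2),"tilt",M[:2,0].round(4),"F",s['wrist_force'].round(2),"w",round(s['gripper_width']*1e3,1))
E
python3 - <<'E'
from h import *
s=env.get_state();im=env.get_image("wrist");tool(s)
cv2.imwrite("pics/w1.png",im[:,:,::-1])
C=cam("wrist",s)
print(todeck(C[1].T@-C[2]))
g=lambda x,y,z:proj(C,np.r_[rot(D[2])@[x,y]+D[:2],z])[0].round(0)
for n,p in dict(A=(.023,.036,.072),B=(.035,-.023,.071),fit=(.08,0,.096),c1=(.14,.09,.05),c2=(.14,-.09,.05),c3=(-.14,-.09,.05),c4=(-.14,.09,.05)).items(): print(n,g(*p))
E
```

```text
t 2.25 deck mm [21.9 46.3] z 178.2 zaxis rel -deckY deg -0.14 tilt [-0.0023 -0.0001] F [ 0.76 -0.55  0.41] w 60.1
[[0.09857844 0.04695597]]
A [291. 206.]
B [375. 189.]
fit [354. 127.]
c1 [212.  32.]
c2 [471.  36.]
c3 [423. 365.]
c4 [229. 368.]
```

View pics/w1.png

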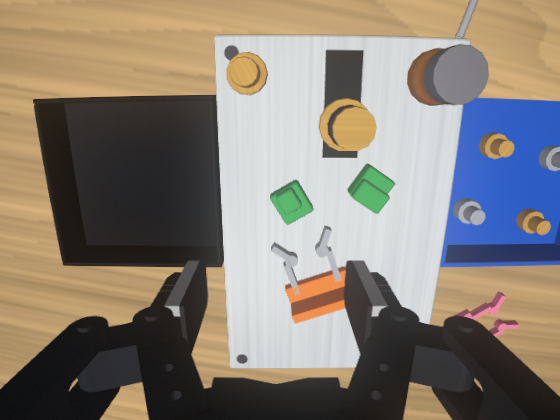

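Run:
```python
import cv2
im=cv2.imread("pics/w1.png")
cv2.imwrite("pics/w1a.png",cv2.resize(im[150:350,260:420],None,fx=3,fy=3,interpolation=cv2.INTER_CUBIC))
cv2.imwrite("pics/w1b.png",cv2.resize(im[20:180,200:490],None,fx=2.7,fy=2.7,interpolation=cv2.INTER_CUBIC))
```

```text
(no output)
```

View pics/w1a.png

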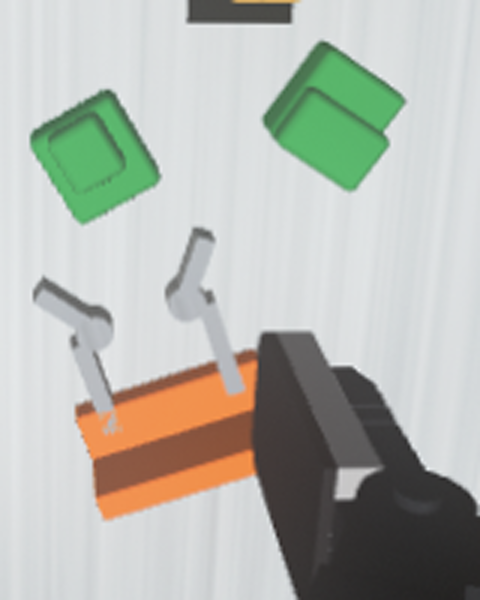

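View pics/w1b.png

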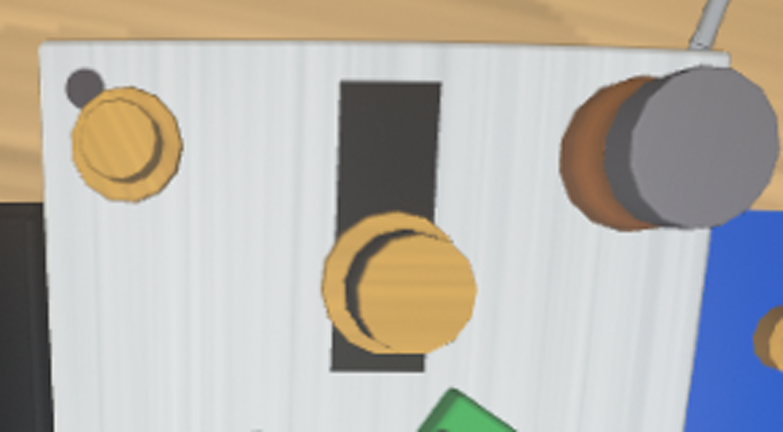

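Run:
```python
from h import *
s=env.get_state();C=cam("wrist",s)
b=lambda *p: np.array(p)/2.7+[200,20]
a=lambda *p: np.array(p)/3+[260,150]
uv=np.r_[b((40,42),(728,53),(85,88)),[(230,368),(242,359)]]
d,e=fit(C,uv,[(.14,.09,.05),(.14,-.09,.05),(.128,.078,.05),(-.14,.09,.05),(-.128,.078,.05)],D)
print("deck",d.tolist(),np.degrees(d[2]),e.round(1).tolist())
import h; h.D=d
td=lambda u,z:(h.todeck(back(C,u,z))*1e3).round(1).tolist()
print("collar",td(b((387,282)),.067),"stubtop",td(b((417,293)),.096))
print("slot",td(b((340,80),(441,82),(331,371),(425,372)),.05))
print("A base-ish top",td(a((32,137),(108,90),(160,178),(84,223)),.062))
print("B upper",td(a((321,42),(405,102),(352,190),(264,120)),.062))
uv=a((103,519),(97,462),(78,407),(97,330),(183,303),(42,278+10),(203,230+8))
c,e=fit(C,a((106,519),(98,497),(95,325),(185,298)),[(-.034,.026,.0755),(-.026,.026,.0755),(.00975,.0127,.058),(.00975,-.0127,.058)],[.515,-.047,.53])
print("clip",c.tolist(),"deck",h.todeck(c[:2])*1e3,np.degrees(c[2]-d[2]),e.round(1).tolist())
tool(s)
```

```text
deck [0.5422197003957737, -0.06350248832793563, 0.17375382070731465] 9.955360600801939 [[-1.2, -0.4], [2.9, -0.2], [0.1, 0.9], [-0.4, 0.7], [0.1, -0.6]]
collar [[81.1, 1.8]] stubtop [[81.1, 0.3]]
slot [[130.6, 13.0], [130.4, -12.9], [55.5, 12.8], [55.4, -13.3]]
A base-ish top [[29.4, 51.2], [41.2, 32.9], [18.9, 19.7], [7.1, 38.3]]
B upper [[53.0, -17.7], [38.4, -39.4], [15.8, -28.3], [33.8, -5.2]]
clip [0.5100686338128764, -0.0490900372529753, 0.5443648342110399] deck [[-29.17532286  19.75374305]] 21.234446914829416 [[0.5, -0.5], [-0.4, -1.2], [-0.3, 1.9], [0.2, 0.3]]
t 2.3 deck mm [24.2 46.9] z 178.5 zaxis rel -deckY deg -0.0 tilt [-0.0056  0.0002] F [-4.74 -0.55 -0.48] w 60.3
```

```bash
sed -i 's/^D=.*/D=np.array([0.5437,-0.063,0.1745])/' h.py; python3 -c "
from h import *
tool(env.get_state())"
```

```text
t 2.3 deck mm [22.7 46.7] z 178.5 zaxis rel -deckY deg -0.05 tilt [-0.0056  0.0002] F [-4.74 -0.55 -0.48] w 60.3
```

>>> {"fn": "step_arm", "kwargs": {"increments": [[[0.9,0,0,0],[0.9,0,0,0],[0.9,0,0,0],[0.8,0,0,0],[0.3,0,0,0],[0,0,0,0],[0,0,0,0]]]}}

```text
time: 3.18
position: [0.5639, -0.0124, 0.0663]
tcp_rot: [1.081, 1.285, -1.078]
wrist_force: [0.1, -0.3, 1.4]
gripper_width: 0.06
```

Run:
```python
from h import *
s=env.get_state();im=env.get_image("wrist");tool(s)
cv2.imwrite("pics/w2.png",im[:,:,::-1])
```

```text
t 3.17 deck mm [28.6 46.3] z 66.3 zaxis rel -deckY deg -0.0 tilt [0.0021 0.0001] F [ 0.1  -0.26  1.38] w 60.0
```

View pics/w2.png

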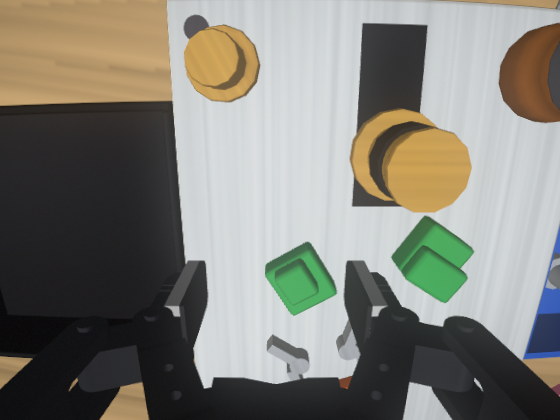

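Run:
```python
from h import *
import h
s=env.get_state();C=cam("wrist",s);tool(s)
d,e=fit(C,[(196,27),(363,24),(427,26),(353,206)],[(.128,.078,.05),(.1305,.013,.05),(.1305,-.013,.05),(.0555,.013,.05)],D)
print(d.tolist(),e.round(1).tolist())
h.D=d
td=lambda u,z:(h.todeck(back(C,u,z))*1e3).round(1).tolist()
print("A",td([(266,272),(311,243),(337,287),(291,315)],.062),td([(275,272),(301,260),(319,287),(293,306)],.072))
print("collar",td([(405,154)],.067),"stub",td([(429,170)],.096),"edge",td([(172,100),(186,255)],.05))
h.tool(s)
S=cam("scene"); im=env.get_image("scene")
cv2.imwrite("pics/s2.png",cv2.resize(im[170:330,130:340,::-1],None,fx=3.5,fy=3.5,interpolation=cv2.INTER_CUBIC))
```

```text
t 3.23 deck mm [28.6 46.3] z 66.4 zaxis rel -deckY deg -0.0 tilt [0.0021 0.0002] F [ 0.43 -0.14 -0.01] w 59.7
[0.5456692074886645, -0.061541480308281174, 0.16550910015639567] [[0.7, 1.0], [-0.2, -0.9], [0.5, -0.3], [-2.3, 0.2]]
A [[29.0, 50.3], [42.8, 31.3], [21.8, 19.0], [7.2, 39.0]] [[34.3, 46.5], [39.7, 36.2], [27.5, 28.4], [18.5, 38.8]]
collar [[81.7, -2.6]] stub [[81.4, 0.2]] edge [[100.5, 89.4], [31.0, 87.9]]
t 3.23 deck mm [26.  45.5] z 66.4 zaxis rel -deckY deg 0.51 tilt [0.0021 0.0002] F [ 0.43 -0.14 -0.01] w 59.7
```

View pics/s2.png

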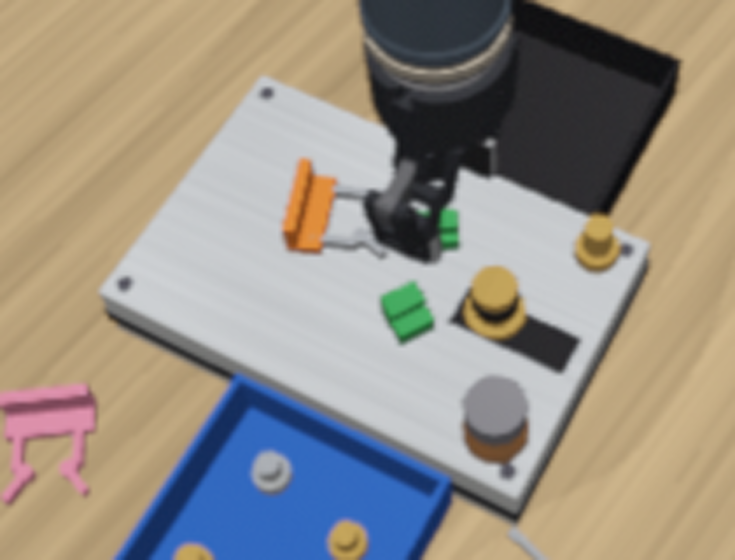

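Run:
```python
from h import *
S=cam("scene")
uv=np.array([(263,76),(649,245),(519,497),(103,290),(266,93),(124,284),(507,471),(627,250)])/3.5+[130,170]
d,e=fit(S,uv,[(-.14,.09,.05),(.14,.09,.05),(.14,-.09,.05),(-.14,-.09,.05),(-.128,.078,.05),(-.128,-.078,.05),(.128,-.078,.05),(.128,.078,.05)],D)
print(d.tolist(),e.round(1).tolist())
```

```text
[0.5478174515449658, -0.06288366538447224, 0.1730297149458716] [[-0.2, -0.9], [0.9, -0.8], [-0.4, 0.8], [-1.8, 0.4], [0.5, 0.0], [0.4, -0.1], [0.3, 0.1], [-0.3, -0.1]]
```

>>> {"fn": "step_arm", "kwargs": {"increments": [[[0.13,0,0,0],[0,0,0,0],[0,0,0,0],[0,0,0,0],[0,0,0,0],[0,0,0,0]]], "gripper": 20, "force": 20}}

```text
time: 4.03
position: [0.5631, -0.0124, 0.0616]
tcp_rot: [1.08, 1.287, -1.079]
wrist_force: [0.4, -0.1, 2.6]
gripper_width: 0.0231
```

```bash
sed -i 's/^D=.*/D=np.array([0.547,-0.0625,0.173])/' h.py
python3 - <<'E'
from h import *
s=env.get_state();im=env.get_image("wrist");tool(s)
cv2.imwrite("pics/w3.png",im[:,:,::-1])
E
```

```text
t 4.03 deck mm [24.5 46.6] z 61.6 zaxis rel -deckY deg 0.09 tilt [0.0003 0.0001] F [ 0.43 -0.09  2.58] w 23.1
```

View pics/w3.png

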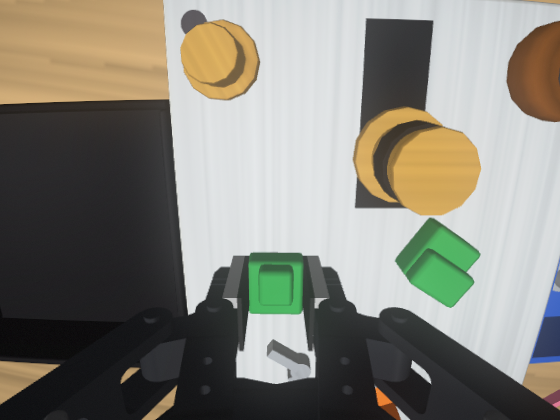

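A (at pixel (275,283)) is square between the pads and resting on the deck. I'll drag it off over the bin and let go.

>>> {"fn": "step_arm", "kwargs": {"increments": [[[0,0,-0.4,0],[0,0,-0.6,0],[0,0,-0.6,0],[0,0,-0.6,0],[0,0,-0.6,0],[0,0,-0.6,0],[0,0,-0.5,0],[0,0,0,0]]]}}

```text
time: 5.08
position: [0.5424, 0.1046, 0.0613]
tcp_rot: [1.078, 1.288, -1.077]
wrist_force: [-0.4, -0.2, -0.9]
gripper_width: 0.0231
```

>>> {"fn": "step_arm", "kwargs": {"increments": [[[0,0,0,0],[0,0,0,0],[0,0,0,0],[-0.8,0,0,0],[-0.6,0,0,0]]], "gripper": 60}}

```text
time: 5.7
position: [0.5429, 0.1024, 0.1043]
tcp_rot: [1.08, 1.286, -1.08]
wrist_force: [0.3, -0.2, 0.6]
gripper_width: 0.0599
```

Run:
```python
from h import *
s=env.get_state();im=env.get_image("wrist");tool(s)
cv2.imwrite("pics/w4.png",im[:,:,::-1])
```

```text
t 5.7 deck mm [ 24.4 163.2] z 104.3 zaxis rel -deckY deg 0.05 tilt [0.0005 0.    ] F [ 0.29 -0.15  0.61] w 59.9
```

View pics/w4.png

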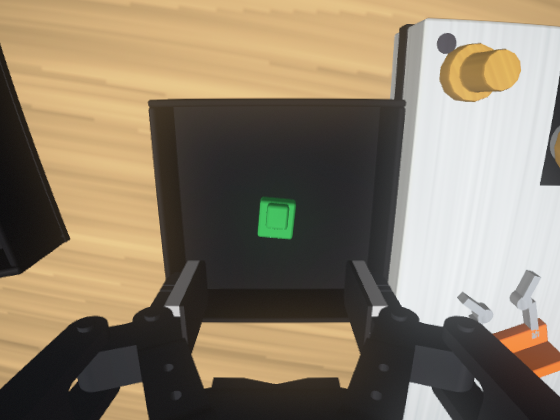

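A is in the bin, at pixel (277,217). Now B.

>>> {"fn": "step_arm", "kwargs": {"increments": [[[0,0.1,0.8,0],[0,0.1,0.9,0],[0,0.1,0.9,0],[0,0.05,0.9,0],[0,0,0.9,0],[0,0,0.9,0],[0,0,0.88,0],[0,0,0,0],[0,0,0,0],[0,0,0,0]]]}}

```text
time: 7.0
position: [0.5851, -0.0763, 0.1033]
tcp_rot: [1.079, 1.288, -1.078]
wrist_force: [0.1, 0.6, 0.1]
gripper_width: 0.0594
```

Run:
```python
from h import *
s=env.get_state();im=env.get_image("wrist");tool(s)
cv2.imwrite("pics/w5.png",im[:,:,::-1])
```

```text
t 7.0 deck mm [ 35.2 -20.1] z 103.3 zaxis rel -deckY deg 0.21 tilt [-0.0002  0.0009] F [0.14 0.63 0.06] w 59.4
```

View pics/w5.png

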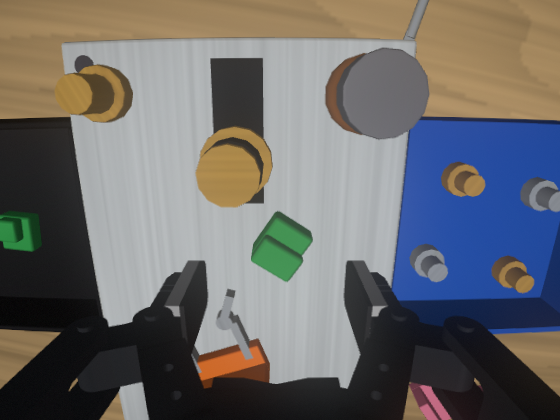

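>>> {"fn": "step_arm", "kwargs": {"increments": [[[0.5,0,0,0],[0.5,0,0,0],[0.38,0,0,0],[0,0,0,0],[0,0,0,0]]]}}

```text
time: 7.68
position: [0.5854, -0.0781, 0.0621]
tcp_rot: [1.08, 1.286, -1.08]
wrist_force: [0.4, 0.5, -0.2]
gripper_width: 0.0594
```

>>> {"fn": "step_arm", "kwargs": {"increments": [[[0,0,0,0],[0,0,0,0],[0,0,0,0],[0,0,0,0],[0,0,0,0]]], "gripper": 20, "force": 20}}

```text
time: 8.3
position: [0.5856, -0.0779, 0.0627]
tcp_rot: [1.08, 1.286, -1.079]
wrist_force: [-1.7, 0.2, 5.5]
gripper_width: 0.0319
```

Run:
```python
from h import *
s=env.get_state();im=env.get_image("wrist");tool(s)
cv2.imwrite("pics/w6.png",im[:,:,::-1])
```

```text
t 8.3 deck mm [ 35.4 -21.8] z 62.7 zaxis rel -deckY deg 0.09 tilt [0.001  0.0002] F [-1.68  0.2   5.54] w 31.9
```

View pics/w6.png

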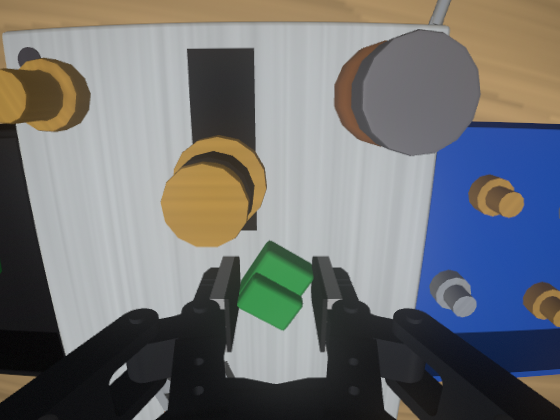

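B is pinched corner-wise at a width of 32 mm but is still confined between the fingers. I'll drag it across gently.

>>> {"fn": "step_arm", "kwargs": {"increments": [[[0,0,-0.3,0],[0,0,-0.4,0],[0,0,-0.5,0],[0,0,-0.5,0],[0,0,-0.5,0],[0,0,-0.5,0],[0,0,0,0]]]}}

```text
time: 9.22
position: [0.5716, 0.0041, 0.0627]
tcp_rot: [1.079, 1.287, -1.076]
wrist_force: [-0.4, 1.5, 6.8]
gripper_width: 0.0314
```

Run:
```python
from h import *
s=env.get_state();im=env.get_image("wrist");tool(s)
cv2.imwrite("pics/w7.png",im[:,:,::-1])
```

```text
t 9.22 deck mm [35.7 61.4] z 62.7 zaxis rel -deckY deg 0.23 tilt [0.0014 0.0013] F [-0.37  1.49  6.8 ] w 31.4
```

View pics/w7.png

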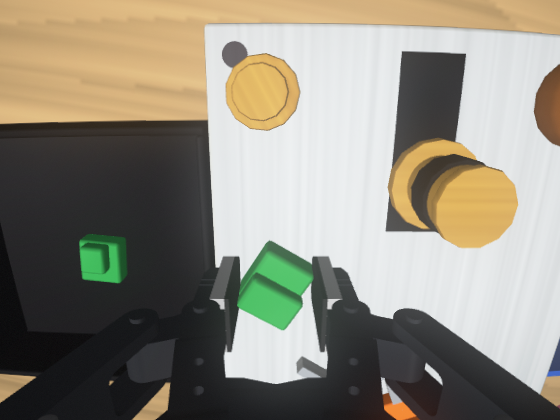

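>>> {"fn": "step_arm", "kwargs": {"increments": [[[0,0.1,-0.4,0],[0,0.1,-0.5,0],[0,0.1,-0.5,0],[0,0.1,-0.5,0],[0,0.1,-0.5,0],[0,0,-0.4,0],[0,0,0,0]]]}}

```text
time: 10.15
position: [0.5707, 0.0889, 0.0617]
tcp_rot: [1.078, 1.289, -1.078]
wrist_force: [-1.4, -0.0, 0.2]
gripper_width: 0.0319
```

>>> {"fn": "step_arm", "kwargs": {"increments": [[[0,0,0,0],[0,0,0,0],[0,0,0,0],[-0.8,0,0,0],[-0.8,0,0,0],[0,0,0,0]]], "gripper": 70}}

```text
time: 10.9
position: [0.5727, 0.087, 0.1118]
tcp_rot: [1.083, 1.284, -1.077]
wrist_force: [0.6, -0.4, 0.3]
gripper_width: 0.0699
```

Run:
```python
from h import *
s=env.get_state();im=env.get_image("wrist");tool(s)
cv2.imwrite("pics/w8.png",im[:,:,::-1])
```

```text
t 10.9 deck mm [ 51.1 142.9] z 111.8 zaxis rel -deckY deg 0.05 tilt [0.0041 0.001 ] F [ 0.62 -0.41  0.3 ] w 69.9
```

View pics/w8.png

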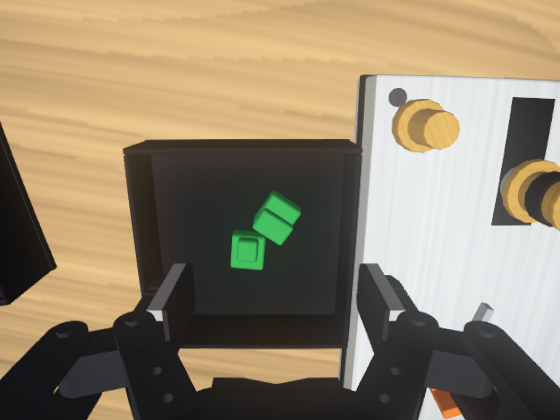

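Both offcuts lie in the bin, at pixels (277,218) and (248,250). Now I'll move above the clip and turn to match it.

>>> {"fn": "step_arm", "kwargs": {"increments": [[[0,-0.4,0.5,0],[0,-0.5,0.65,0],[0,-0.5,0.65,0],[0,-0.5,0.65,0],[0,-0.5,0.65,0],[0,-0.5,0.65,0],[0,-0.49,0.62,-0.5],[0,0,0,-0.8],[0,0,0,-0.8],[0,0,0,0],[0,0,0,0],[0,0,0,0]]]}}

```text
time: 12.45
position: [0.4937, -0.0598, 0.11]
tcp_rot: [0.803, 1.417, -0.803]
wrist_force: [1.0, -0.4, -0.6]
gripper_width: 0.0699
```

Run:
```python
from h import *
s=env.get_state();im=env.get_image("wrist");tool(s)
cv2.imwrite("pics/w9.png",im[:,:,::-1])
im=env.get_image("scene");cv2.imwrite("pics/s9.png",cv2.resize(im[170:330,130:340,::-1],None,fx=3.5,fy=3.5,interpolation=cv2.INTER_CUBIC))
```

```text
t 12.45 deck mm [-52.   11.8] z 110.0 zaxis rel -deckY deg 21.02 tilt [-0.     -0.0001] F [ 0.99 -0.4  -0.57] w 69.9
```

View pics/w9.png

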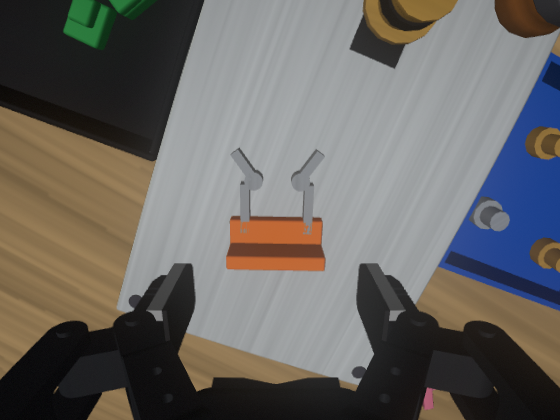

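View pics/s9.png

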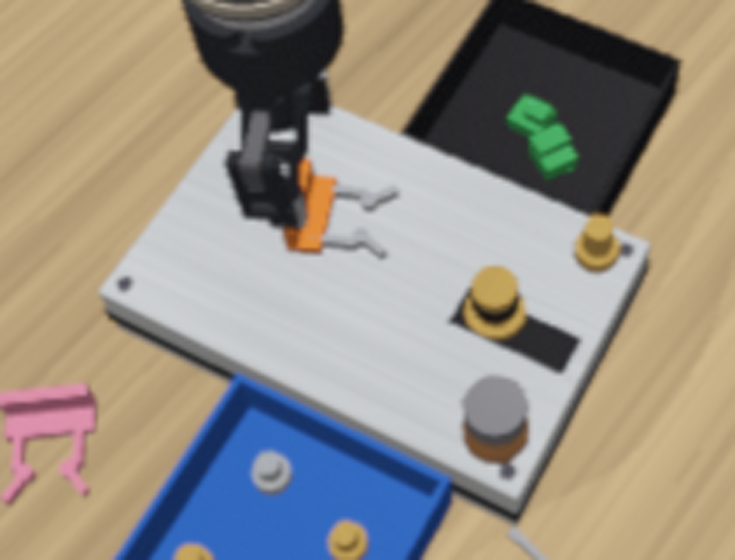

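>>> {"fn": "step_arm", "kwargs": {"increments": [[[0.5,0,0,0],[0.5,0,0,0],[0.5,0,0,0],[0.17,0,0,0],[0,0,0,0],[0,0,0,0]]]}}

```text
time: 13.3
position: [0.4943, -0.0597, 0.0602]
tcp_rot: [0.802, 1.417, -0.802]
wrist_force: [-0.1, 0.2, 0.2]
gripper_width: 0.07
```

>>> {"fn": "step_arm", "kwargs": {"increments": [[[0,0,0,0],[0,0,0,0],[0,0,0,0],[0,0,0,0]]], "gripper": 50, "force": 20}}

```text
time: 13.8
position: [0.4944, -0.0597, 0.0604]
tcp_rot: [0.802, 1.417, -0.802]
wrist_force: [-1.2, -0.1, 6.1]
gripper_width: 0.0511
```

Run:
```python
from h import *
s=env.get_state();im=env.get_image("wrist");tool(s)
cv2.imwrite("pics/w10.png",im[:,:,::-1])
im=env.get_image("side");cv2.imwrite("pics/d10.png",cv2.resize(im[200:320,180:380,::-1],None,fx=4,fy=4,interpolation=cv2.INTER_CUBIC))
```

```text
t 13.8 deck mm [-51.4  11.9] z 60.4 zaxis rel -deckY deg 21.09 tilt [0.0011 0.    ] F [-1.2  -0.1   6.07] w 51.1
```

View pics/w10.png

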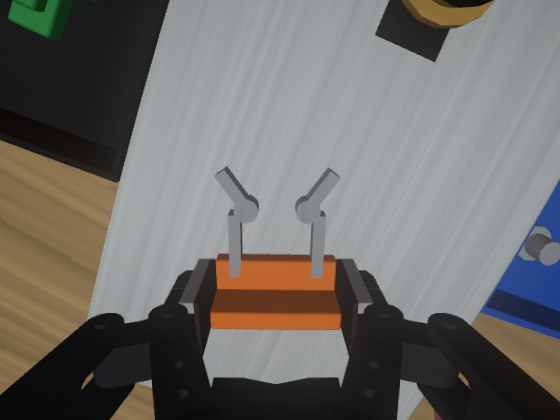

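View pics/d10.png

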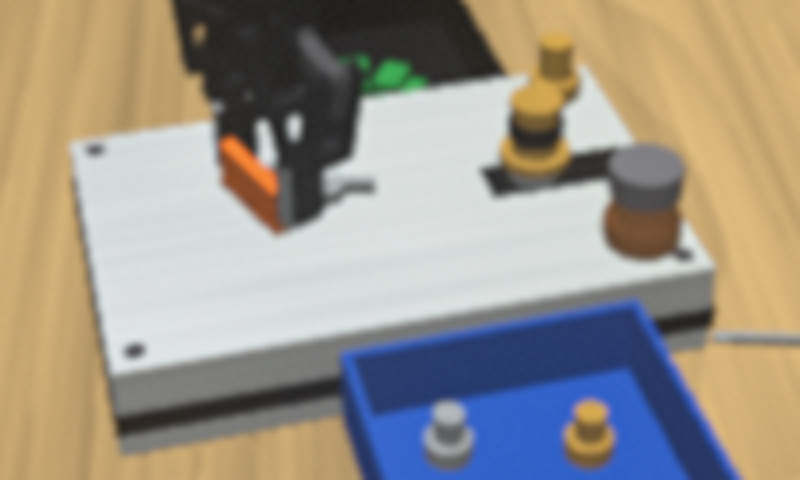

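The clip is gripped by its tab ends, flat, with a slight downward load (+6 N reaction). Now I'll slide it: turn it in line with the deck and bring it to the centre line.

>>> {"fn": "step_arm", "kwargs": {"increments": [[[0,0,0,0.4],[0,0,0,0.6],[0,0,0,0.6],[0,0,0,0.5],[0,0.15,0.1,0],[0,0.2,0.15,0],[0,0.2,0.15,0],[0,0,0,0],[0,0,0,0]]]}}

```text
time: 15.02
position: [0.5135, -0.0687, 0.0604]
tcp_rot: [1.08, 1.284, -1.078]
wrist_force: [2.3, -0.5, 5.2]
gripper_width: 0.0514
```

Run:
```python
from h import *
s=env.get_state();im=env.get_image("wrist");tool(s)
cv2.imwrite("pics/w11.png",cv2.resize(im[:,:,::-1],None,fx=1.42,fy=1.42,interpolation=cv2.INTER_CUBIC))
im=env.get_image("scene");cv2.imwrite("pics/s11.png",cv2.resize(im[170:330,130:340,::-1],None,fx=3.5,fy=3.5,interpolation=cv2.INTER_CUBIC))
```

```text
t 15.03 deck mm [-34.1  -0.4] z 60.4 zaxis rel -deckY deg 0.1 tilt [ 0.0028 -0.0003] F [ 2.31 -0.54  5.24] w 51.4
```

View pics/w11.png

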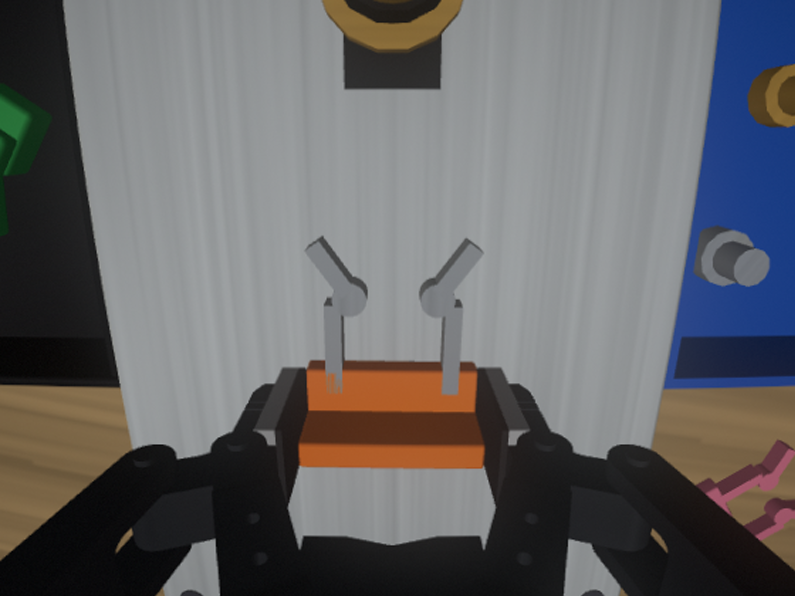

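View pics/s11.png

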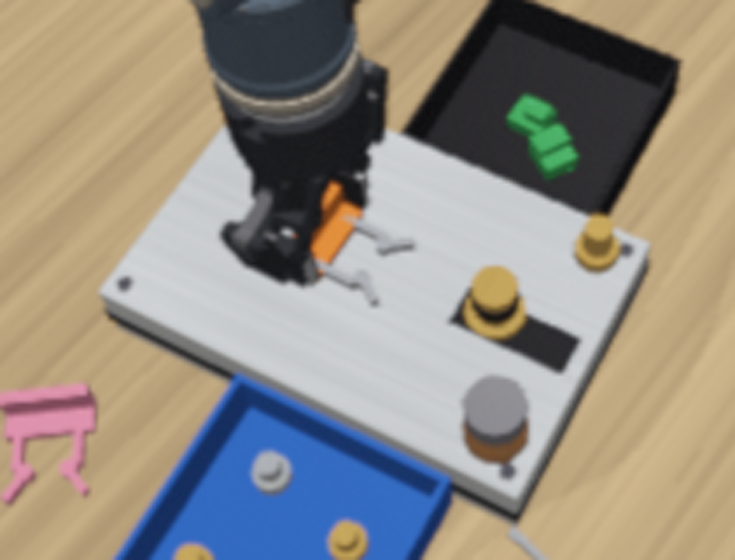

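The clip is square and in line with the slot: the midpoint of the bumps is at x≈394 px and the slot's middle at 393. I'll slide it to just short of the fitting.

>>> {"fn": "step_arm", "kwargs": {"increments": [[[0,0.15,0,0],[0,0.3,0,0],[0,0.3,0,0],[0,0.3,0,0],[0,0.3,0,0],[0,0.3,0,0],[0,0.15,0,0],[0,0,0,0],[0,0,0,0]]]}}

```text
time: 16.25
position: [0.5655, -0.0593, 0.0604]
tcp_rot: [1.08, 1.286, -1.079]
wrist_force: [-0.6, -0.0, 7.1]
gripper_width: 0.0515
```

Run:
```python
from h import *
s=env.get_state();im=env.get_image("wrist");tool(s)
cv2.imwrite("pics/w12.png",cv2.resize(im[:,:,::-1],None,fx=1.42,fy=1.42,interpolation=cv2.INTER_CUBIC))
```

```text
t 16.25 deck mm [18.8 -0. ] z 60.4 zaxis rel -deckY deg 0.09 tilt [ 0.0005 -0.    ] F [-0.55 -0.04  7.09] w 51.5
```

View pics/w12.png

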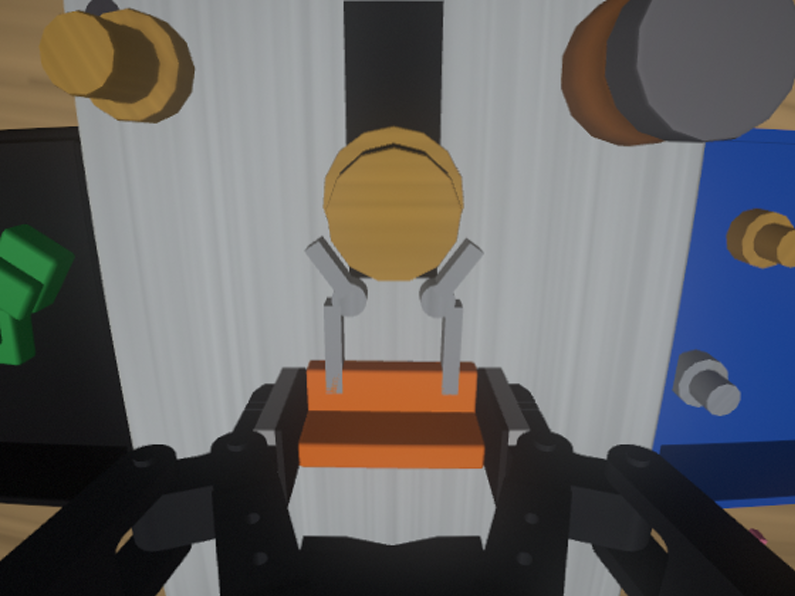

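Well centred. I'll let go, rise, go behind the tab, and set the fingers at a 26 mm opening as a two-point pusher.

>>> {"fn": "step_arm", "kwargs": {"increments": [[[0,0,0,0],[0,0,0,0],[0,0,0,0],[-0.5,0,0,0],[-0.8,0,0,0],[0,0,0,0]]], "gripper": 66}}

```text
time: 17.05
position: [0.5671, -0.0594, 0.1014]
tcp_rot: [1.082, 1.283, -1.076]
wrist_force: [0.3, -1.0, 0.2]
gripper_width: 0.0658
```

>>> {"fn": "step_arm", "kwargs": {"increments": [[[0,-0.6,0,0],[0,-0.45,0,0],[0,0,0,0],[0,0,0,0],[0.6,0,0,0],[0.5,0,0,0],[0,0,0,0],[0,0,0,0]]], "gripper": 26}}

```text
time: 18.05
position: [0.5348, -0.0647, 0.066]
tcp_rot: [1.08, 1.286, -1.079]
wrist_force: [0.1, -0.1, 0.1]
gripper_width: 0.0262
```

Run:
```python
from h import *
s=env.get_state();im=env.get_image("wrist");tool(s)
cv2.imwrite("pics/w13.png",cv2.resize(im[:,:,::-1],None,fx=1.42,fy=1.42,interpolation=cv2.INTER_CUBIC))
im=env.get_image("side");cv2.imwrite("pics/d13.png",cv2.resize(im[200:320,180:380,::-1],None,fx=4,fy=4,interpolation=cv2.INTER_CUBIC))
```

```text
t 18.05 deck mm [-12.4  -0.1] z 66.0 zaxis rel -deckY deg 0.09 tilt [ 0.0004 -0.0001] F [ 0.07 -0.06  0.12] w 26.2
```

View pics/w13.png

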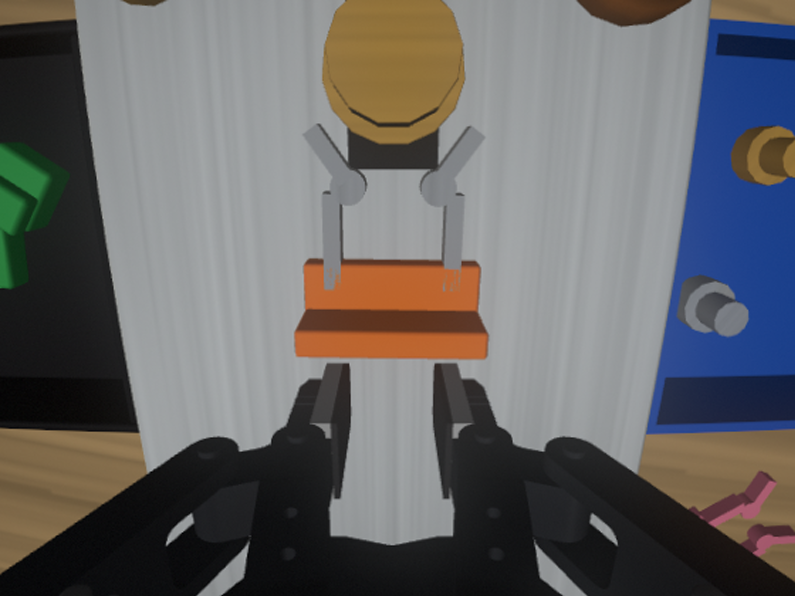

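View pics/d13.png

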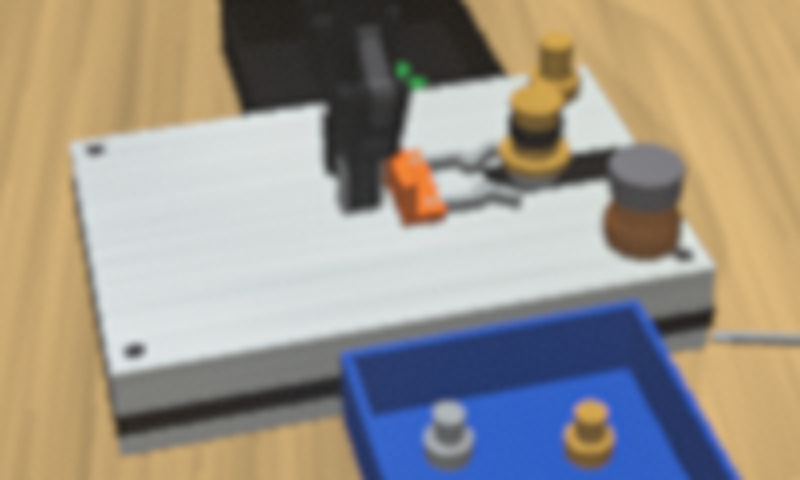

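>>> {"fn": "step_arm", "kwargs": {"increments": [[[0.17,0,0,0],[0,0.1,0,0],[0,0.15,0,0],[0,0.15,0,0],[0,0.15,0,0],[0,0.15,0,0],[0,0.15,0,0],[0,0.1,0,0],[0,0,0,0],[0,0,0,0]]]}}

```text
time: 19.4
position: [0.5622, -0.0598, 0.0607]
tcp_rot: [1.08, 1.287, -1.08]
wrist_force: [-0.4, -0.9, -0.2]
gripper_width: 0.0255
```

```bash
cat >> h.py <<'E'
def look(n,f):
    s=env.get_state();im=env.get_image("wrist");tool(s); print("F along deck x",round(float(s['wrist_force'][:2]@rot(D[2])[:,0]),2))
    cv2.imwrite(f"pics/{f}.png",cv2.resize(im[:,:,::-1],None,fx=1.42,fy=1.42,interpolation=cv2.INTER_CUBIC))
E
python3 -c "
from h import *
look(0,'w14')"
```

```text
t 19.4 deck mm [15.4  0. ] z 60.7 zaxis rel -deckY deg 0.07 tilt [-0.0005 -0.    ] F [-0.38 -0.93 -0.24] w 25.5
F along deck x -0.53
```

View pics/w14.png

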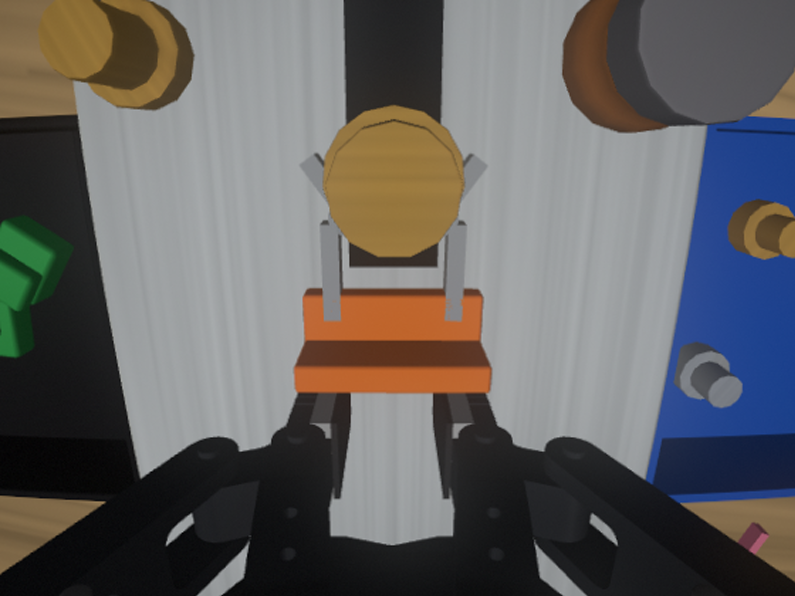

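In contact with the tab and just at the groove. Now I'll push in small steps and watch the force.

>>> {"fn": "step_arm", "kwargs": {"increments": [[[0,0.1,0,0],[0,0.1,0,0],[0,0.1,0,0],[0,0.05,0,0],[0,0,0,0]]]}}

```text
time: 20.08
position: [0.5705, -0.0583, 0.0602]
tcp_rot: [1.078, 1.291, -1.083]
wrist_force: [-6.6, -2.4, 1.7]
gripper_width: 0.026
```

>>> {"fn": "step_arm", "kwargs": {"increments": [[[0,0.1,0,0],[0,0.05,0,0],[0,0,0,0]]]}}

```text
time: 20.45
position: [0.5736, -0.0577, 0.0599]
tcp_rot: [1.077, 1.293, -1.085]
wrist_force: [-9.1, -1.6, 2.7]
gripper_width: 0.026
```

```bash
python3 -c "
from h import *
look(0,'w15')"
```

```text
t 20.45 deck mm [27.1  0.1] z 59.9 zaxis rel -deckY deg 0.05 tilt [-0.0081  0.0001] F [-9.07 -1.64  2.7 ] w 26.0
F along deck x -9.21
```

View pics/w15.png

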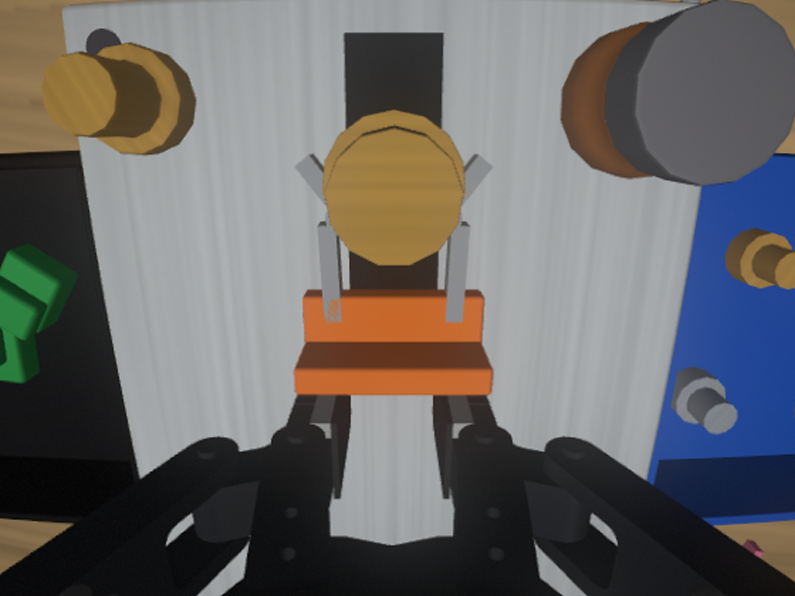

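>>> {"fn": "step_arm", "kwargs": {"increments": [[[-0.02,0.08,0,0],[0,0.05,0,0],[0,0,0,0]]]}}

```text
time: 20.88
position: [0.5764, -0.0572, 0.06]
tcp_rot: [1.076, 1.295, -1.087]
wrist_force: [-10.6, -2.9, 2.9]
gripper_width: 0.0263
```

>>> {"fn": "step_arm", "kwargs": {"increments": [[[0,0.06,0,0],[0,0.04,0,0],[0,0,0,0]]]}}

```text
time: 21.25
position: [0.5783, -0.0569, 0.06]
tcp_rot: [1.075, 1.296, -1.089]
wrist_force: [-12.7, -2.3, 4.9]
gripper_width: 0.026
```

>>> {"fn": "step_arm", "kwargs": {"increments": [[[0,0.05,0,0],[0,0.03,0,0],[0,0,0,0]]]}}

```text
time: 21.62
position: [0.5802, -0.0566, 0.0599]
tcp_rot: [1.075, 1.297, -1.09]
wrist_force: [-13.5, -3.3, 5.1]
gripper_width: 0.0261
```

>>> {"fn": "step_arm", "kwargs": {"increments": [[[0,0.05,0,0],[0,0.03,0,0],[0,0,0,0]]]}}

```text
time: 22.0
position: [0.5822, -0.0562, 0.0598]
tcp_rot: [1.075, 1.298, -1.09]
wrist_force: [-14.4, -2.6, 5.9]
gripper_width: 0.0259
```

```bash
python3 -c "
from h import *
look(0,'w16')"
```

```text
t 22.0 deck mm [35.8  0.1] z 59.8 zaxis rel -deckY deg 0.02 tilt [-0.0144  0.0001] F [-14.42  -2.61   5.89] w 25.9
F along deck x -14.66
```

View pics/w16.png

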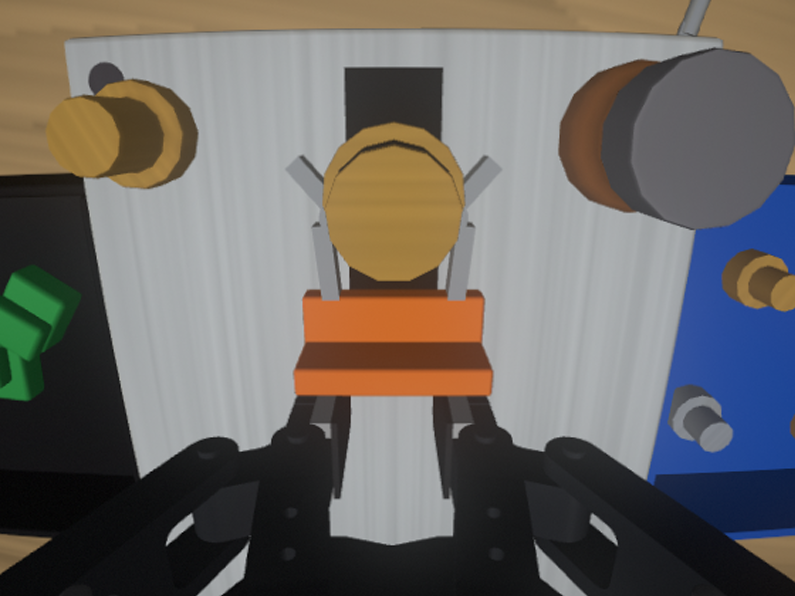

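The arms are spreading evenly and the fitting has backed away about 20 mm. I'll keep pushing carefully.

>>> {"fn": "step_arm", "kwargs": {"increments": [[[0,0.05,0,0],[0,0.02,0,0],[0,0,0,0]]]}}

```text
time: 22.42
position: [0.5848, -0.0557, 0.0598]
tcp_rot: [1.075, 1.297, -1.089]
wrist_force: [-11.5, -1.9, 3.2]
gripper_width: 0.0261
```

>>> {"fn": "step_arm", "kwargs": {"increments": [[[0,0.05,0,0],[0,0,0,0]]]}}

```text
time: 22.68
position: [0.5899, -0.0549, 0.0603]
tcp_rot: [1.077, 1.291, -1.084]
wrist_force: [-6.3, -2.8, 0.1]
gripper_width: 0.0259
```

```bash
python3 -c "
from h import *
look(0,'w17')"
```

```text
t 22.68 deck mm [43.6  0.1] z 60.3 zaxis rel -deckY deg 0.07 tilt [-0.0056 -0.0002] F [-6.32 -2.84  0.14] w 25.9
F along deck x -6.71
```

View pics/w17.png

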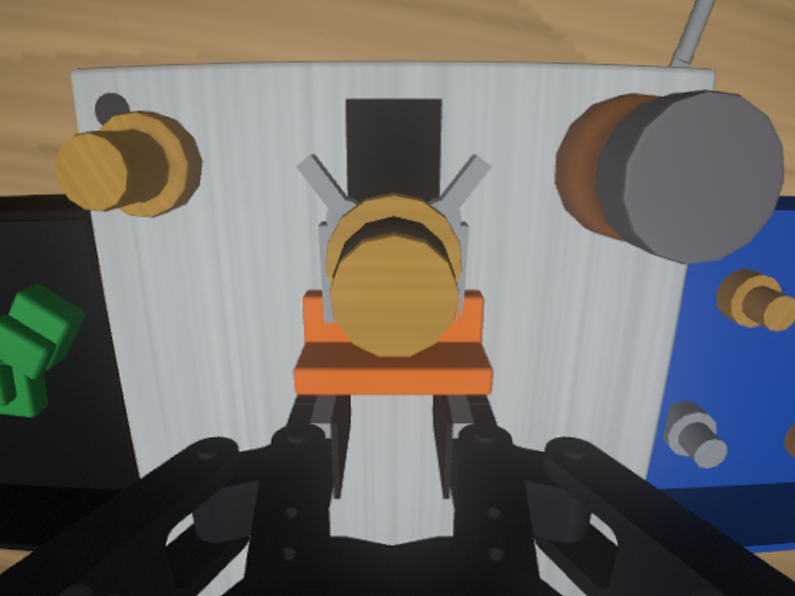

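It snapped: the force fell from 15 to 6.7 N and the bumps show beyond the collar. I'll ease back slowly so the fitting returns to rest.

>>> {"fn": "step_arm", "kwargs": {"increments": [[[0,-0.08,0,0],[0,-0.08,0,0],[0,-0.08,0,0],[0,-0.08,0,0],[0,-0.08,0,0],[0,-0.08,0,0],[0,-0.1,0,0],[0,-0.15,0,0],[0,-0.15,0,0],[0,-0.15,0,0],[0,0,0,0],[0,0,0,0]]]}}

```text
time: 24.22
position: [0.5621, -0.0598, 0.0615]
tcp_rot: [1.08, 1.286, -1.079]
wrist_force: [-0.8, 0.3, -0.1]
gripper_width: 0.0259
```

Run:
```python
from h import *
look(0,'w18')
im=env.get_image("side");cv2.imwrite("pics/d18.png",cv2.resize(im[200:320,180:380,::-1],None,fx=4,fy=4,interpolation=cv2.INTER_CUBIC))
```

```text
t 24.23 deck mm [15.3  0.1] z 61.5 zaxis rel -deckY deg 0.09 tilt [0.0004 0.0001] F [-0.82  0.28 -0.06] w 25.9
F along deck x -0.76
```

View pics/w18.png

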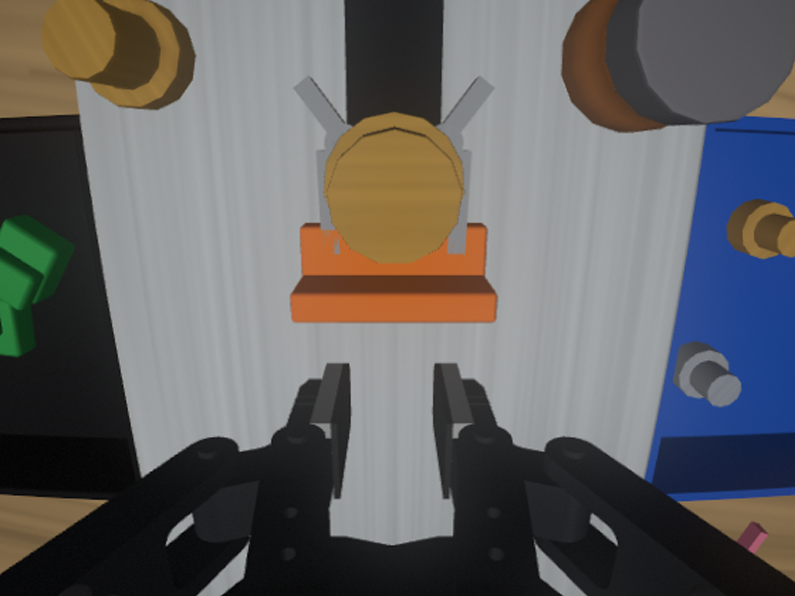

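View pics/d18.png

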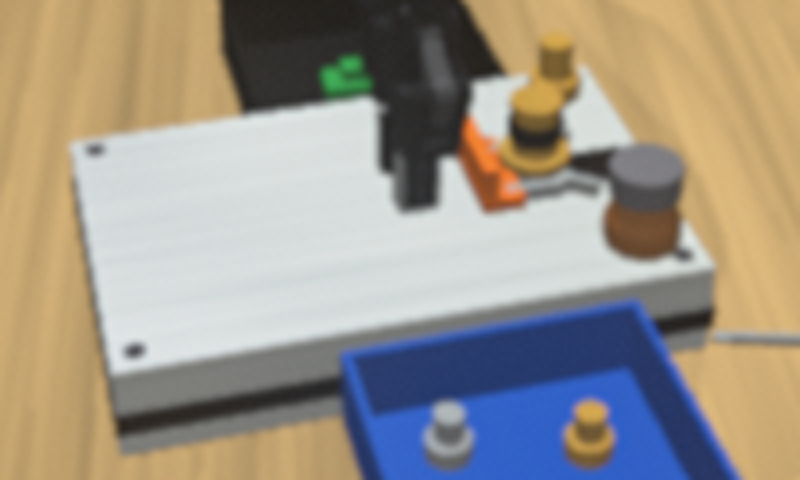

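Run:
```python
from h import *
import h
s=env.get_state();C=cam("wrist",s)
q=lambda *p:np.array(p)/1.42
# clip from tab top corners & bridge front
c,e=fit(C,q((291,293),(497,293),(301,225),(486,225),(293,320),(495,320)),[(-.026,.026,.0755),(-.026,-.026,.0755),(-.0123,.026,.058),(-.0123,-.026,.058),(-.034,.026,.0755),(-.034,-.026,.0755)],[.62,-.05,.173])
print("clip deck mm",(todeck(c[:2])*1e3).round(1),np.degrees(c[2]-D[2]),e.round(1).tolist())
print("collar",(todeck(back(C,q((394,182)),.067))*1e3).round(1),"stub",(todeck(back(C,q((394,195)),.096))*1e3).round(1))
print("spare",(todeck(back(C,q((148,55)),.06))*1e3).round(1))
for t in ["groove","clip","mouth","tab","collar"]:
    print(t,[((todeck(m['xyz'])*1e3).round(1),round(m['confidence'],2)) for m in env.mark_of(t,"wrist")][:2])
```

```text
clip deck mm [[80.4  0.3]] 0.12473446187557838 [[-0.8, -1.0], [0.8, -1.0], [-1.4, 0.1], [1.6, 0.1], [-0.9, 1.2], [0.8, 1.1]]
collar [[80.5  0.3]] stub [[80.5  0.5]]
spare [[112.2  62.7]]
groove []
clip []
mouth []
tab [(array([[46.1, -3.4]]), 0.62)]
collar [(array([[80.2, -0.2]]), 0.58)]
```

The clip seat (80.4 mm) and the collar axis (80.5 mm) coincide, at the rest position. I'll retreat and do a final check.

>>> {"fn": "step_arm", "kwargs": {"increments": [[[0,-0.3,0,0],[-0.5,-0.2,0,0],[-0.9,0,0,0],[-0.9,0,0,0],[-0.9,0,0,0],[-0.9,0,0,0],[0,0,0,0],[0,0,0,0]]]}}

```text
time: 25.58
position: [0.5464, -0.0624, 0.1842]
tcp_rot: [1.08, 1.287, -1.08]
wrist_force: [0.7, 0.3, -0.6]
gripper_width: 0.0259
```

Run:
```python
from h import *
look(0,'w19')
for n in("side","scene"):
    im=env.get_image(n);c=im[130:320,180:380] if n=="side" else im[170:330,130:340]
    cv2.imwrite(f"pics/{n}19.png",cv2.resize(c[:,:,::-1],None,fx=3.1,fy=3.1,interpolation=cv2.INTER_CUBIC))
```

```text
t 25.57 deck mm [-0.6  0.2] z 184.2 zaxis rel -deckY deg 0.08 tilt [-0.0005  0.0003] F [ 0.73  0.28 -0.6 ] w 25.9
F along deck x 0.77
```

View pics/w19.png

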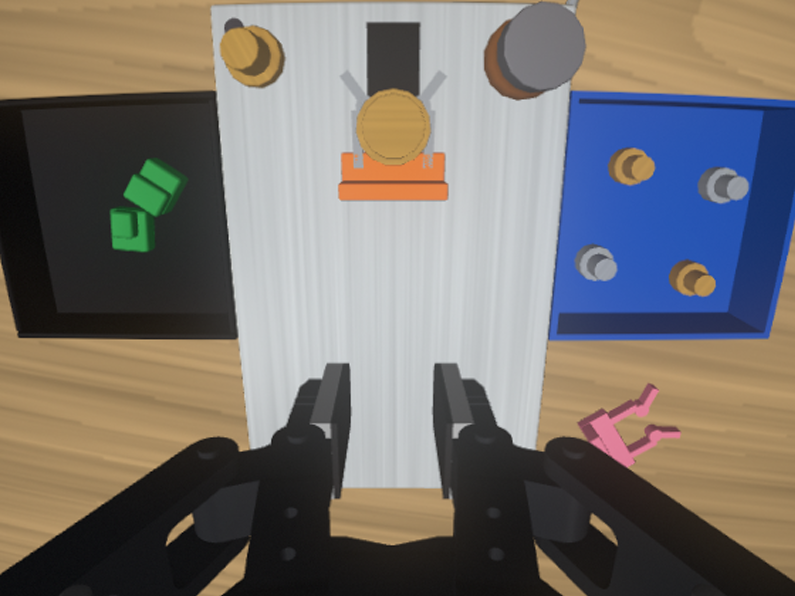

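View pics/side19.png

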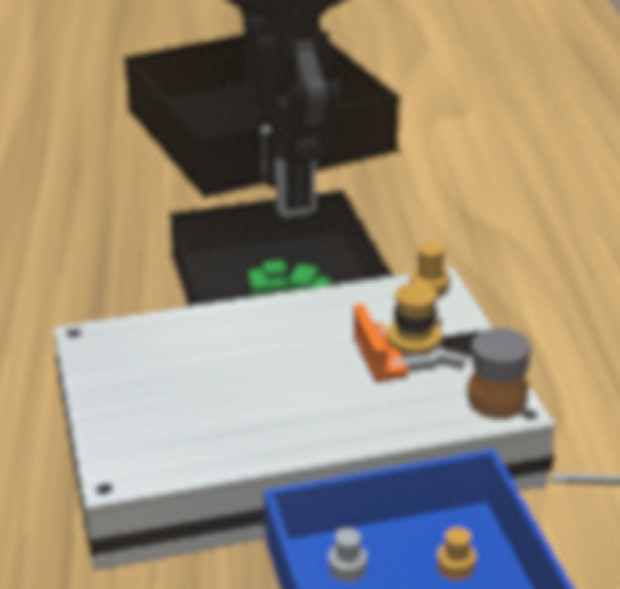

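View pics/scene19.png

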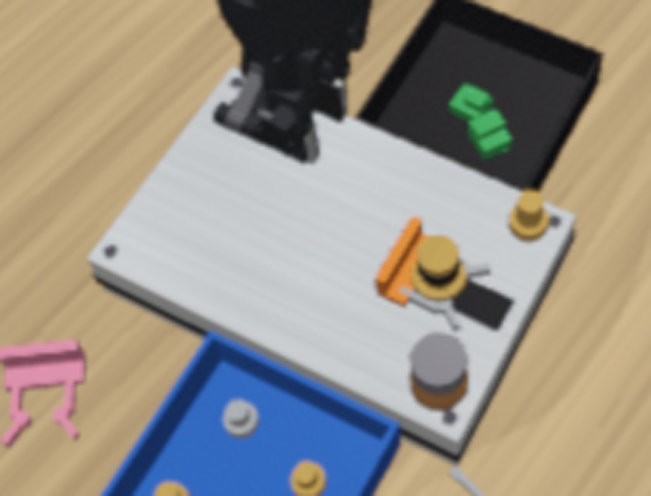

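The wrist view shows the clip home under the collar at (393,130), both offcuts in the bin at (155,187) and (132,230), and the jar and spare where they stood. The robot is clear of everything.

```bash
python3 -c "
from workcell import env
print(env.sign_off())"
```

```text
the job is handed in; nothing more can be done
None
```

The job is done and handed in at about 26 s of the 70 s allowed.

- **Offcuts:** I pinched each green offcut lightly between the jaws, dragged it across the deck without raising the tool, and let it go over the bin beside the deck. Both lie in that bin in the final pictures. Offcut B was held by its corners rather than its flat faces while it was dragged.
- **Clip:** I slid the orange clip into line with the fitting, holding it lightly by its tab ends with the tool kept level. I then let go, went behind the tab and pushed with both fingers. The force rose to about 14.7 N, roughly 21 mm of fitting travel going by the spring rate and well short of the 30 mm stop. It then dropped to 6.7 N as the clip snapped on, and I eased back.
- **Last checks:** The clip seat measured 80.4 mm and the collar 80.5 mm along the deck, so the clip is home and the fitting is back at its 80 mm rest. The clip is 0.1° off square. The jar and the spare fitting show no movement in the pictures, and the robot was touching nothing.
- **What disagreed:** Early deck position estimates differed by up to 6 mm between pictures, so I settled it with the scene camera. In the close view after the snap, the network reported nothing for groove, clip or mouth, and placed the tab about 4 mm from my own measurement. The "fully home" check therefore rests on my own picture measurement and the force drop.

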